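# Open the comal's draught screen to its widest hole

### The job

Open the draught screen's wing to its widest setting: lift the stay bar off its pin by the knob, draw it away from the comal so that the wing follows, and drop the round hole nearest the wing over the pin, so that the stay lies flat on its sill again. Work gently: feel for the pin and do not force or press the stay down on it. Let go at the end, and leave the other things on the shelf where they are.

Things in the scene. Friction and masses are not known exactly. Their poses are not given: they have to be found in the camera images.
- frame: Grey steel frame of the draught screen, fixed. Origin on the shelf surface under the middle of the pin's slot; z up, +y along the stay to the wing and comal, -y to the knob. Flat sill, x -17 to 17 mm, y -166 to 34 mm, top 12 mm above the shelf: the stay lies on it. The wing's upright hinge post, 120 mm tall, is at x 155, y 110 mm; the wing is a steel sheet 240 mm long, its top 120 mm up.
- wing (a joint): Hinge of the wing (rad). 0 at the start, with the pin in the stay's slot; grows as the wing swings to the frame's -y, away from the comal, wider open. The wing stays where it is left; drawing it takes about 2 N at the stay. With the hole nearest the wing on the pin it reads about 0.5 (0.12 more or less, by where the pin stands).
- knob (a point): Centre of the upright round wooden knob on the stay: 18 to 20 mm thick, 42 mm tall, standing on the stay's top; at the start the centre is 39 mm and the knob's top 60 mm above the shelf. Axes of the stay: z up, +y from the knob to the wing. The stay is a flat aluminium bar 26 mm wide, 6 mm thick, 234 mm long, about 0.2 kg, its knob end 17 mm beyond the knob's axis.
- far_hole (a point): Centre of the wanted round hole, the one nearest the wing (eye apart), at the stay's underside, 135 mm from the knob's axis: 10 mm wide (1 mm of room all round the pin) through 6 mm of metal. Axes of the stay. At the start at y 80 mm in the frame, 12 mm above the shelf; when seated it is over the pin and again 12 mm above the shelf.
- slot (a point): Centre of the stay's slot (48 mm long, 11 mm wide), at the stay's underside, 55 mm from the knob's axis; axes of the stay. The pin stands in it at the start. At the start 12 mm above the shelf over the frame's origin. Close to the knob, 19.5 mm from its axis, is another round hole of 10 mm that is not wanted.
- comal: Carbon steel comal, a shallow round griddle 270 mm across, on the low gas burner beyond the wing; bystander, origin under its centre.
- bowl: Small terracotta bowl, 84 mm across, 45 mm tall, on the shelf near the stay on its robot side; bystander, origin under its centre.
- salt: Small glass salt jar, 48 mm across, 75 mm tall, on the shelf near the stay on its far side; bystander, origin under its centre.
- pin_slot (a point): Middle of the slot in the sill, at the sill's top, in which an upright steel pin is rigidly clamped; axes of the frame. The pin is 8 mm thick with a flat tip, hardly chamfered, and stands 7.5 mm above the sill (tip 19.5 mm above the shelf). Across (x) it is at 0, but along the slot it may stand anywhere from y -18 to +18 mm: just where is not reported.
- eye (a point): Centre of the stay's eye at its underside, 205 mm from the knob's axis; axes of the stay. It sits with 1.5 mm of play round an 8 mm post on the wing; after 2 mm of rise it meets a sprung washer (2 N per mm, 14 mm of travel). So the stay is lifted by tilting up about the eye: knob up 30 mm, wanted hole up 10. It circles the hinge at 160 mm radius: up to 6 mm off the frame's line x = 0.
Not all that is in view belongs to the job. Of the things shaped like the part that bears knob, the aluminium one is meant.

How it is judged (in metres and radians):
On the way:
1. the stay is lifted clear of the pin before the wing is drawn open (z of slot in the frame of frame above 0.0215 m and value of joint wing below 0.3 rad), for 0.1 s.
At the end, for the whole second after the job is handed in: The pin stands in the round hole nearest the wing: that hole is within 20.5 mm along and 5 mm across of the middle of the pin's slot, its underside 10 to 13.5 mm above the shelf (on the 12 mm sill), the stay flat to 0.03 rad, the wing open past 0.3 rad and at rest (y of far_hole in the frame of frame between -0.0205 and 0.0205 m and x of far_hole in the frame of frame between -0.005 and 0.005 m and z of far_hole in the frame of frame between 0.01 and 0.0135 m and angle between far_hole's own z axis and vertical below 0.03 rad and value of joint wing above 0.3 rad and velocity of joint wing between -0.02 and 0.02 rad/s); the robot touches nothing.
It fails at once if the stay is forced against the screen's fixed and hinged parts (pin, sill, post, sprung washer) with more than 28 N in all (contact force between stay and frame above 28 N).
It fails at once if a thing on the shelf that is not part of the screen (comal, basket, press, bowl, salt jar, mug, oil bottle, can) is moved by more than 15 mm (distance of any of comal, basket, press, bowl, salt, mug, oil, can from where it was at the start of the episode above 0.015 m).
It also fails if it takes over 72 s, if anything falls off the work surface, if the arm or the gripper's body presses on something with over 40 N, if the wrist force passes 120 N, or if a joint passes its speed limit or range.

### The arm

A 6-joint arm with a two-finger parallel gripper is mounted at the origin on the work surface. World frame = base frame: x ahead of the robot, y to its left, z up, the work surface at z = 0. Lengths are in mm, angles in degrees, forces in N, time in s.
With the tool pointing down it reaches from about 350 to 975 mm from the base axis. Payload 4.9 kg.
Tool frame: the origin (TCP) lies midway between the tips of the shut fingers; the grasp point (between the pads) lies 19 mm behind it; z points along the fingers, y is the direction in which the jaws open and shut (so a half turn about z gives the same grasp; the last joint's range is limited). The gripper opens to 85 mm and grips with 20 to 120 N. Pads are 22 mm wide; open, the fingers measure 114 mm over their backs; the gripper's body (76 mm by 85 mm) begins 54 mm behind the grasp point. The pads swing forward as they close: fully open they stand 13 mm farther back than shut.
Start: joints at [-83.251, 3.019, 92.412, -0, 84.569, -6.818], TCP at [146.617, -607.54, 231.304] pointing down, gripper open.
Joint ranges: [-172.51, 172.51], [-57.92, 126.97], [3.15, 148.05], [-58.71, 238.71], [5.1, 150.11], [-179.66, 179.66]. Speed limits (degrees/s): [147.25, 147.25, 180, 180, 180, 180].

### API

Orientations are given as a 3x3 rotation matrix whose columns are the frame's x, y, z axes.
In Python, from rig import sensors, vision, job, finder gives the robot as it stands.
- The arm moves only by the tool jog_arm, never from a script. Its argument "steps" is a list of rows, each a list of 3 entries, a list of its own where there are three numbers: the shift along the tool's x, y, z in units of 0.1 m (1.0 is 0.1 m), then the turn, a rotation vector about the tool's x, y, z in units of 90 degrees (1.0 is 90 degrees), then the closure, from 0 (fully open) to 1 (shut). A call has 1 to 10 rows; each row is the pose to reach, as a shift and turn from the pose commanded when the call began, along the tool's axes at that moment; what a row does not reach only later rows make up. A row lasts 1/8 s, in which the tool goes at most 62.5 mm and 10.7 degrees, less where a joint would pass 70% of its speed; a pose out of reach is approached as far as the arm can. A call with a number of a shift or a turn outside -1 to 1 is refused whole. A call with a gripper value outside its range is refused whole. The fingers move at their own pace and stop on an object; the grip force is fixed at half the most. Time passes only in rows, so rows that repeat a pose let the fingers close. It gives the time, the measured TCP pose, the force and the opening at its end, in the units of the state.
- sensors.get_state(): the state, without advancing time (a new reading comes with each control period).
- vision.grab_frame(name): name is "scene" or "top"; returns the picture (420x560x3 uint8, blue, green, red); there is no depth.
- vision.camera_info(name): a dict with "camera_matrix" (3x3 intrinsics, pixels), "k1" (the pictures are not rectified: a ray, as slopes to the right and down, at radius r is drawn at 1 + k1 r^2 times it, then the intrinsics apply), "R" (3x3) and "t" (3): a world point X has camera coordinates R X + t. Camera axes: x right, y down, z forward; pixel columns grow to the right and rows downward; lengths in mm; the calibration is good to about 2 mm. A picture is of the moment at which its call begins. camera_info takes no time and is no camera call.
- job.sign_off(): hands the job in, once; it reports no verdict.
Trained networks look in the newest picture that a camera, given by its name, has taken for a name from the list of things; names that differ only in an ending like _2 or _b are one class to them, and where a whole thing is asked for, a point or a joint stands for the part that bears it (a point fixed in the world has none). Each returns a list of dicts, best first, with "score" (0 to 1); they miss things now and then, are a little off and sometimes report something else, mostly with a low value. They report only what shows in the picture. A call takes as long as a camera call. They do not tell look-alikes from the thing itself.
- finder.search_frame(camera, name): "centre" ([x, y, z] in mm, in world coordinates, good to about 4 mm: the middle of the surface that is visible of it).
The state is a dict: "time_s": time; "qpos": joint angles; "qd": joint speeds; "joint_efforts": joint torques, N m; "tool_pos": TCP position; "tcp_rot": TCP orientation; "wrist_force": force on the tool from outside, world axes, zero at the start; "moment": the same for the moment, N m; "finger_gap": finger opening in mm.
Only numpy, scipy, OpenCV 4.12 (cv2) and the standard library are available. Lean on these libraries where they do the work, as an engineer would, in place of code of your own. Each camera call takes 0.05 s, during which the arm holds its last target.

## Working session

There is one attempt and no reset: what is moved stays moved. The work goes in short steps, Python scripts to look and compute and a tool call to move; the robot and the scene stay as the last step left them, time stands still between calls to the robot, and variables do not carry over. Pictures are saved under pics/ and viewed, and the job is handed in when it is done.

Besides the shell and the picture viewer there is one more tool, called after ">>>" as name(argument=value, ...) on one line, values as JSON. jog_arm: Moves the arm, as the interface text tells. Its arguments: {"type":"object","properties":{"steps":{"type":"array","items":{"type":"array"}}},"required":["steps"]}

```bash
mkdir -p pics; ls
python3 - <<'E'
from rig import sensors, vision, job, finder
import cv2, numpy as np
np.set_printoptions(precision=3,suppress=True)
for n in ("scene","top"):
    im=vision.grab_frame(n); cv2.imwrite(f"pics/{n}0.png",im)
    print(n,vision.camera_info(n))
    for o in ("frame","knob","wing","bowl","salt","comal"):
        print(o,[(np.round(d["centre"],1),round(d["score"],2)) for d in finder.search_frame(n,o)])
print(sensors.get_state())
E
```

```text
pics
scene {'camera_matrix': array([[419.235,   0.   , 283.888],
       [  0.   , 419.235, 210.529],
       [  0.   ,   0.   ,   1.   ]]), 'k1': -0.1198739668506479, 'R': array([[ 0.255,  0.967,  0.012],
       [ 0.793, -0.202, -0.574],
       [-0.553,  0.156, -0.819]]), 't': array([-261.148, -313.648, 1367.38 ])}
frame []
knob [(array([ 269.5, -249.6,    7.4]), 0.76), (array([519.8, -41.4,  15. ]), 0.67), (array([282.5, 243.8,   9. ]), 0.67)]
wing [(array([629. ,  49.9,  87.6]), 0.8)]
bowl [(array([353.3, -52.9,  29.7]), 0.75)]
salt [(array([ 605. , -155. ,   64.2]), 0.59)]
comal [(array([637.9, 274.7,  63.5]), 0.56)]
top {'camera_matrix': array([[434.803,   0.   , 275.788],
       [  0.   , 434.803, 207.294],
       [  0.   ,   0.   ,   1.   ]]), 'k1': -0.07387710956192182, 'R': array([[ 0.005, -1.   ,  0.013],
       [-0.997, -0.006, -0.082],
       [ 0.082, -0.013, -0.997]]), 't': array([ 121.952,  496.156, 1052.523])}
frame [(array([572.8, -71.5,   8.3]), 0.77)]
knob [(array([268.2, 247.7,   5.2]), 0.93), (array([ 267.2, -259.8,    5.4]), 0.86), (array([516.5, -35.7,  15.9]), 0.57)]
wing [(array([601.7,  61.3, 115.3]), 0.91)]
bowl [(array([363. , -58.8,  19.3]), 0.64)]
salt [(array([520.6, -35. ,  18.3]), 0.69), (array([ 593.8, -151.3,   76.9]), 0.68)]
comal [(array([629.6, 273.7,  66.2]), 0.88)]
{'time_s': 0.7, 'qpos': array([-83.251,   3.018,  92.41 ,  -0.001,  84.568,  -6.817]), 'qd': array([-0.04 , -0.002, -0.066, -0.102, -0.023, -0.012]), 'joint_efforts': array([ -0.001, -39.354, -37.037,  -0.   ,   0.   ,  -0.   ]), 'tool_pos': array([ 146.618, -607.564,  231.35 ]), 'tcp_rot': array([[ 0.972,  0.235, -0.   ],
       [ 0.235, -0.972, -0.   ],
       [-0.   ,  0.   , -1.   ]]), 'wrist_force': array([ 0.12 , -0.488, -0.386]), 'moment': array([-0.05 , -0.05 , -0.022]), 'finger_gap': 85.02581417312061}
```

View pics/scene0.png

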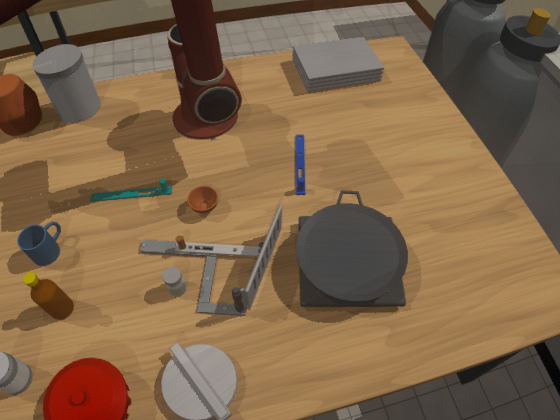

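View pics/top0.png

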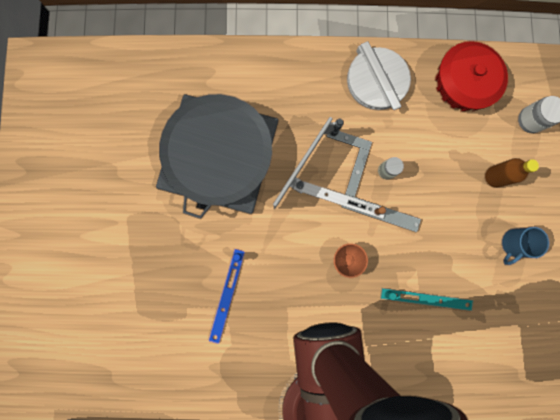

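Run:
```python
import cv2
a=cv2.imread("pics/top0.png")[180:340,190:390]; cv2.imwrite("pics/topc.png",cv2.resize(a,None,fx=4,fy=3.75,interpolation=cv2.INTER_CUBIC)[:600,:800])
a=cv2.imread("pics/scene0.png")[130:280,150:350]; cv2.imwrite("pics/scenec.png",cv2.resize(a,(800,600),interpolation=cv2.INTER_CUBIC))
```

```text
(no output)
```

View pics/topc.png

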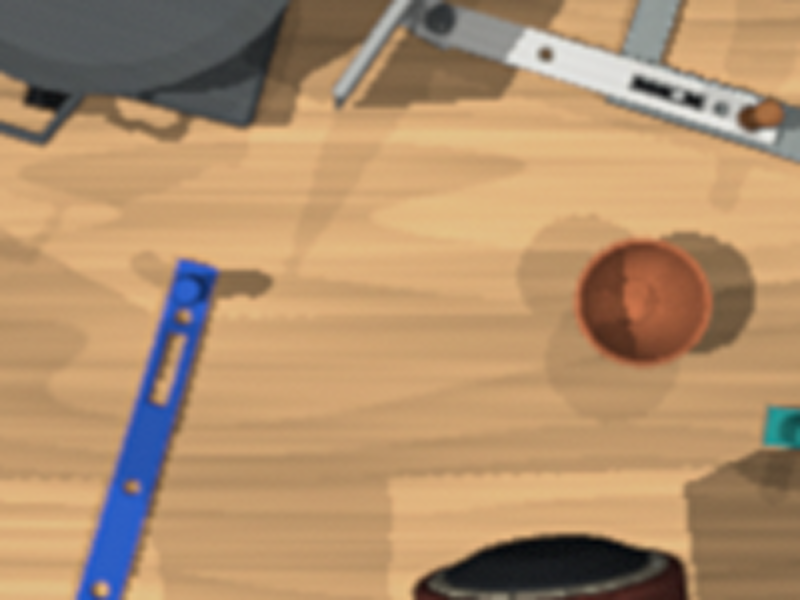

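View pics/scenec.png

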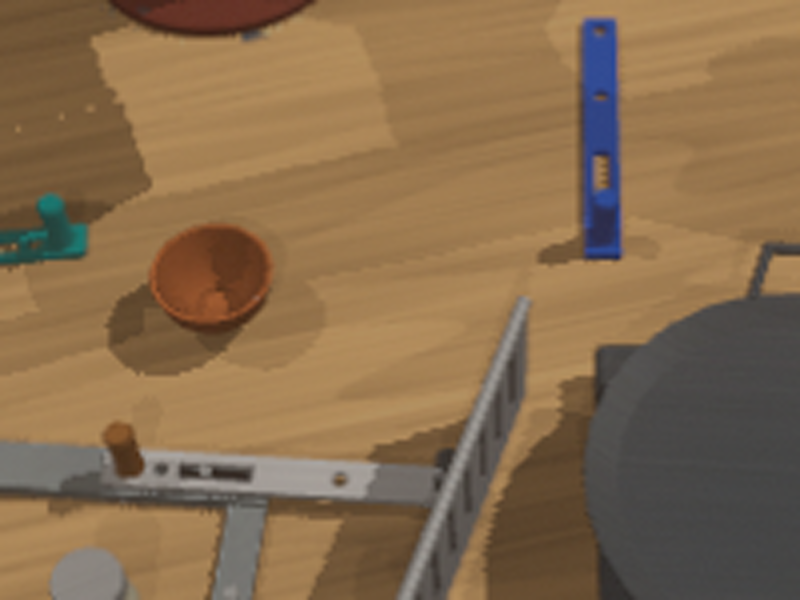

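```bash
cat > h.py <<'E'
import numpy as np, cv2
from rig import sensors, vision, job, finder
np.set_printoptions(precision=2,suppress=True)
def norm(n,uv):
    c=vision.camera_info(n);K=c["camera_matrix"]
    d=np.array([(uv[0]-K[0,2])/K[0,0],(uv[1]-K[1,2])/K[1,1]]);s=d.copy()
    for _ in range(30): s=d/(1+c["k1"]*(s@s))
    return s
def ray(n,uv):
    c=vision.camera_info(n);R=np.array(c["R"]);t=np.array(c["t"])
    s=norm(n,uv); return -R.T@t, R.T@np.array([s[0],s[1],1.])
def plane(n,uv,z):
    o,d=ray(n,uv); return o+d*(z-o[2])/d[2]
def tri(uvs,uvt):
    A=[];b=[]
    for n,uv in (("scene",uvs),("top",uvt)):
        o,d=ray(n,uv);d=d/np.linalg.norm(d);P=np.eye(3)-np.outer(d,d);A.append(P);b.append(P@o)
    return np.linalg.lstsq(np.vstack(A),np.hstack(b),rcond=None)[0]
def proj(n,X):
    c=vision.camera_info(n);p=np.array(c["R"])@X+np.array(c["t"]);s=p[:2]/p[2];s=s*(1+c["k1"]*(s@s))
    K=c["camera_matrix"];return s*np.array([K[0,0],K[1,1]])+K[:2,2]
def crop(n,f,u0,v0,w,h,k,im=None):
    im=vision.grab_frame(n) if im is None else im
    a=cv2.resize(im[v0:v0+h,u0:u0+w],(w*k,h*k),interpolation=cv2.INTER_CUBIC)
    for i in range(0,w,10): cv2.line(a,(i*k,0),(i*k,6),(0,0,255),1)
    for i in range(0,h,10): cv2.line(a,(0,i*k),(6,i*k),(0,0,255),1)
    cv2.imwrite(f,a)
E
python3 - <<'E'
from h import *
t=cv2.imread("pics/top0.png");s=cv2.imread("pics/scene0.png")
crop("top","pics/t1.png",285,175,140,60,5,t); crop("scene","pics/s1.png",135,225,140,45,5,s)
E
```

```text
(no output)
```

View pics/t1.png

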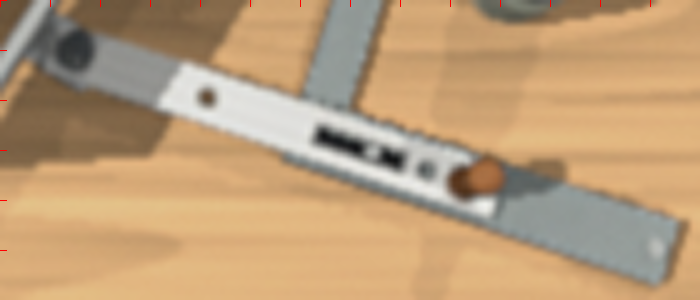

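View pics/s1.png

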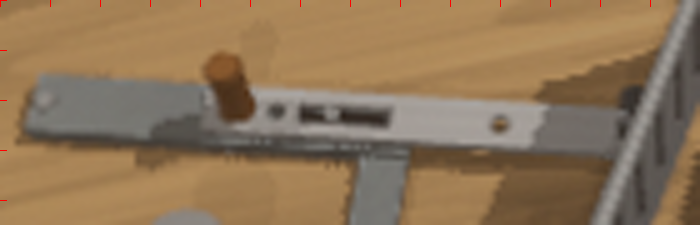

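Run:
```python
from h import *
T=lambda x,y:(285+x/5-.4,175+y/5-.4)
S=lambda x,y:(135+x/5-.4,225+y/5-.4)
F={"far":((207,97),(500,124),18),"slot":((360,147),(345,115),18),"pin":((372,153),(333,115),19.5),"near":((427,169),(277,111),18),"ktop":((486,173),(224,64),60),"kbase":((463,185),(238,113),18)}
P={}
for k,(t,s,z) in F.items():
    P[k]=(plane("top",T(*t),z),plane("scene",S(*s),z)); print(k,*P[k],tri(S(*s),T(*t)))
for i in (0,1):
    d=P["far"][i]-P["near"][i]; L=np.linalg.norm(d); d/=L; print("L far-near (115.5)",L,"dir",d,np.degrees(np.arctan2(d[1],d[0])),
      "slot",d@(P["slot"][i]-P["far"][i])+135,"pin",d@(P["pin"][i]-P["far"][i])+135,"ktop",d@(P["ktop"][i]-P["far"][i])+135)
```

```text
far [529.47  -0.01  18.  ] [532.5    0.33  18.  ] [530.03  -0.04  13.99]
slot [505.   -76.19  18.  ] [508.01 -75.29  18.  ] [505.48 -76.21  14.23]
pin [501.91 -81.86  19.5 ] [507.43 -81.15  19.5 ] [502.72 -82.46  12.24]
near [ 494.23 -109.64   18.  ] [ 497.18 -108.77   18.  ] [ 494.65 -109.79   14.28]
ktop [ 489.06 -128.38   60.  ] [ 490.12 -127.     60.  ] [ 489.26 -127.85   59.08]
kbase [ 486.35 -127.61   18.  ] [ 493.48 -128.39   18.  ] [ 487.14 -129.8     8.  ]
L far-near (115.5) 115.15592033547385 dir [0.31 0.95 0.  ] 72.1784978377572 slot 54.98495565884289 pin 48.64608771246634 ktop 0.4157554529312506
L far-near (115.5) 114.67221564425013 dir [0.31 0.95 0.  ] 72.05971065417154 slot 55.517617068254694 pin 49.76169286638151 ktop 0.8057831928196322
```

>>> jog_arm(steps=[[[0.45,-0.39,0],[0,0,0],0],[[0.9,-0.78,0],[0,0,0],0],[[0.9,-0.78,0],[0,0,0],0]])

```text
time_s: 1.08
tool_pos: [217.6, -508.1, 231.2]
tcp_rot: [[0.971, 0.238, 0.0], [0.238, -0.971, 0.0], [0.001, -0.0, -1.0]]
wrist_force: [-0.3, 0.2, -0.3]
finger_gap: 85.4
```

>>> jog_arm(steps=[[[0.45,-0.39,0],[0,0,0],0],[[0.9,-0.78,0],[0,0,0],0],[[0.9,-0.78,0],[0,0,0],0]])

```text
time_s: 1.45
tool_pos: [286.5, -412.0, 231.6]
tcp_rot: [[0.971, 0.238, 0.001], [0.238, -0.971, -0.001], [0.0, 0.001, -1.0]]
wrist_force: [-0.5, -0.5, 1.3]
finger_gap: 85.3
```

>>> jog_arm(steps=[[[0.45,-0.39,0],[0,0,0],0],[[0.9,-0.78,0],[0,0,0],0],[[0.9,-0.78,0],[0,0,0],0]])

```text
time_s: 1.82
tool_pos: [355.5, -315.6, 231.6]
tcp_rot: [[0.971, 0.239, 0.001], [0.239, -0.971, -0.001], [0.0, 0.001, -1.0]]
wrist_force: [-0.2, 0.0, -0.3]
finger_gap: 85.2
```

>>> jog_arm(steps=[[[0.45,-0.39,0],[0,0,0],0],[[0.9,-0.78,0],[0,0,0],0],[[0.9,-0.78,0],[0,0,0],0]])

```text
time_s: 2.2
tool_pos: [424.6, -219.1, 231.5]
tcp_rot: [[0.971, 0.238, 0.0], [0.238, -0.971, -0.0], [0.0, 0.0, -1.0]]
wrist_force: [0.4, -1.1, 0.4]
finger_gap: 85.5
```

>>> jog_arm(steps=[[[0.3,-0.25,0],[0,0,-0.11],0.3],[[0.6,-0.5,0],[0,0,-0.22],0.3],[[0.86,-0.74,0],[0,0,-0.33],0.3],[[0.86,-0.74,0],[0,0,-0.44],0.4],[[0.86,-0.74,0],[0,0,-0.55],0.4],[[0.86,-0.74,0],[0,0,-0.65],0.4],[[0.86,-0.74,0],[0,0,-0.65],0.4],[[0.86,-0.74,0],[0,0,-0.65],0.4]])

```text
time_s: 3.2
tool_pos: [489.5, -129.1, 231.3]
tcp_rot: [[0.312, 0.95, -0.0], [0.95, -0.312, -0.0], [-0.0, -0.0, -1.0]]
wrist_force: [-0.0, -0.9, -0.0]
finger_gap: 51.2
```

Run:
```python
from h import *
s=sensors.get_state()
for k in ("time_s","tool_pos","tcp_rot","qpos","wrist_force","finger_gap"): print(k,s[k])
d=np.array([490,-128.2,0])-s["tool_pos"]; print("shift tool", s["tcp_rot"].T@d)
print("yaw of tool y", np.degrees(np.arctan2(s["tcp_rot"][1,1],s["tcp_rot"][0,1])))
```

```text
time_s 3.2
tool_pos [ 489.45 -129.14  231.29]
tcp_rot [[ 0.31  0.95 -0.  ]
 [ 0.95 -0.31 -0.  ]
 [-0.   -0.   -1.  ]]
qpos [-23.2  -13.58 107.93  -0.02  85.65  -5.03]
wrist_force [-0.01 -0.91 -0.02]
finger_gap 51.24079647692149
shift tool [  1.16   0.24 231.29]
yaw of tool y -18.165884202527362
```

>>> jog_arm(steps=[[[0.01,0,0.5],[0,0,0],0.4],[[0.01,0,1.0],[0,0,0],0.4],[[0.01,0,1.0],[0,0,0],0.4]])

```text
time_s: 3.58
tool_pos: [486.6, -125.9, 126.7]
tcp_rot: [[0.31, 0.951, -0.009], [0.951, -0.31, 0.004], [0.001, -0.01, -1.0]]
wrist_force: [0.1, -0.6, 0.3]
finger_gap: 51.3
```

>>> jog_arm(steps=[[[0,0,0.4],[0,0,0],0.4],[[0,0,0.7],[0,0,0],0.4],[[0,0,0.85],[0,0,0],0.4],[[0,0,0.97],[0,0,0],0.4],[[0,0,0.99],[0,0,0],0.4],[[0,0,0.99],[0,0,0],0.4]])

```text
time_s: 4.32
tool_pos: [490.7, -127.0, 33.3]
tcp_rot: [[0.308, 0.951, 0.001], [0.951, -0.308, -0.001], [-0.0, 0.002, -1.0]]
wrist_force: [0.1, -0.0, 0.3]
finger_gap: 51.0
```

Run:
```python
from h import *
crop("top","pics/t2.png",285,165,140,70,5); crop("scene","pics/s2.png",135,185,140,90,5)
s=sensors.get_state(); print(s["tool_pos"],s["wrist_force"],proj("top",s["tool_pos"]),proj("scene",s["tool_pos"]))
```

```text
[ 490.7  -127.04   33.35] [ 0.66 -0.69 -0.59] [378.47 209.38] [181.45 243.1 ]
```

View pics/s2.png

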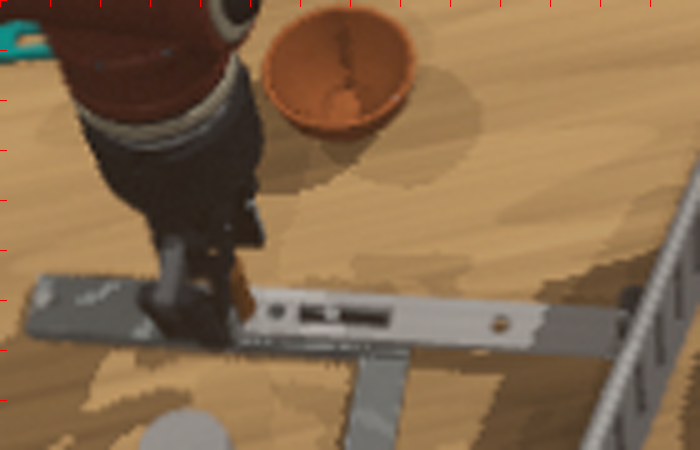

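View pics/t2.png

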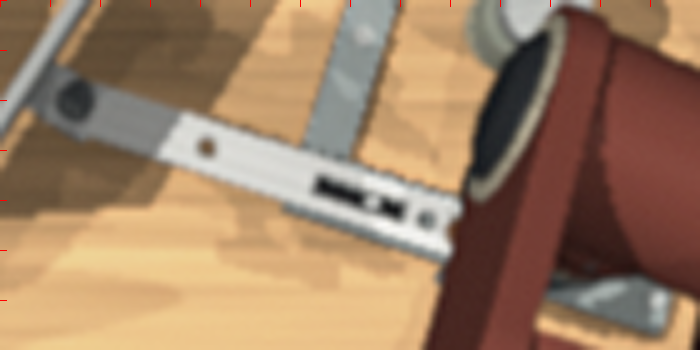

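>>> jog_arm(steps=[[[0.01,0,0.01],[0,0,0],0.6],[[0.01,0,0.01],[0,0,0],0.8],[[0.01,0,0.01],[0,0,0],1],[[0.01,0,0.01],[0,0,0],1],[[0.01,0,0.01],[0,0,0],1],[[0.01,0,0.01],[0,0,0],1]])

```text
time_s: 5.18
tool_pos: [490.2, -125.7, 31.7]
tcp_rot: [[0.308, 0.951, -0.0], [0.951, -0.308, 0.0], [0.0, -0.0, -1.0]]
wrist_force: [-1.7, 1.8, 5.4]
finger_gap: 16.4
```

Run:
```python
from h import *
s=sensors.get_state(); print(s["tool_pos"],s["tcp_rot"],s["wrist_force"],s["moment"],s["finger_gap"])
```

```text
[ 490.24 -125.71   31.67] [[ 0.31  0.95 -0.  ]
 [ 0.95 -0.31  0.  ]
 [ 0.   -0.   -1.  ]] [-1.71  1.75  5.39] [ 0.23  0.52 -0.03] 16.43065665922588
```

Run:
```python
from h import *
crop("top","pics/t3.png",285,165,140,70,5); crop("scene","pics/s3.png",150,215,70,50,10)
```

```text
(no output)
```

View pics/s3.png

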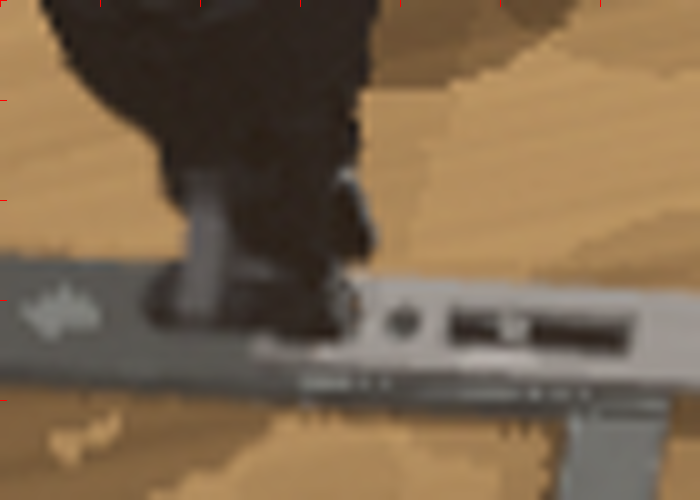

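View pics/t3.png

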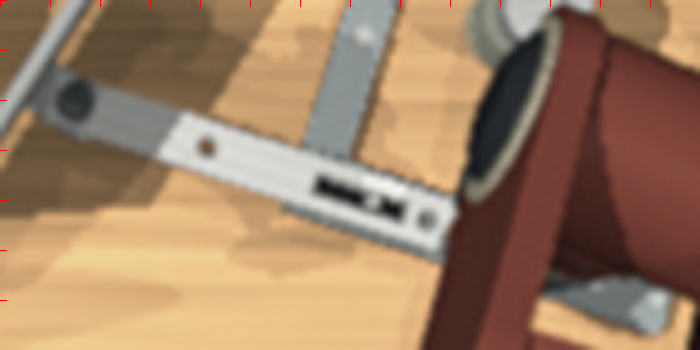

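>>> jog_arm(steps=[[[0.003,0,-0.03],[0,-0.009,0],1],[[0.007,0,-0.06],[0,-0.019,0],1],[[0.011,0,-0.1],[0,-0.031,0],1],[[0.011,0,-0.1],[0,-0.031,0],1]])

```text
time_s: 5.78
tool_pos: [490.9, -124.6, 41.6]
tcp_rot: [[0.307, 0.952, -0.014], [0.951, -0.307, -0.047], [-0.049, 0.001, -0.999]]
wrist_force: [-0.8, -1.2, -1.4]
finger_gap: 16.8
```

>>> jog_arm(steps=[[[0.007,0,-0.06],[0,-0.019,0],1],[[0.014,0,-0.12],[0,-0.037,0],1],[[0.022,0,-0.17],[0,-0.053,0],1],[[0.028,0,-0.21],[0,-0.066,0],1],[[0.028,0,-0.21],[0,-0.066,0],1]])

```text
time_s: 6.4
tool_pos: [492.1, -120.9, 62.5]
tcp_rot: [[0.304, 0.952, -0.046], [0.941, -0.307, -0.145], [-0.152, 0.001, -0.988]]
wrist_force: [-0.5, -0.0, -1.3]
finger_gap: 16.7
```

Run:
```python
from h import *
s=sensors.get_state(); print(s["time_s"],s["tool_pos"],s["tcp_rot"],s["wrist_force"],s["moment"],s["finger_gap"])
crop("top","pics/t4.png",285,165,140,70,5); crop("scene","pics/s4.png",135,195,140,80,5)
```

```text
6.4 [ 492.08 -120.88   62.54] [[ 0.3   0.95 -0.05]
 [ 0.94 -0.31 -0.15]
 [-0.15  0.   -0.99]] [-0.46 -0.05 -1.3 ] [ 0.09 -0.08  0.  ] 16.670058707789146
```

View pics/s4.png

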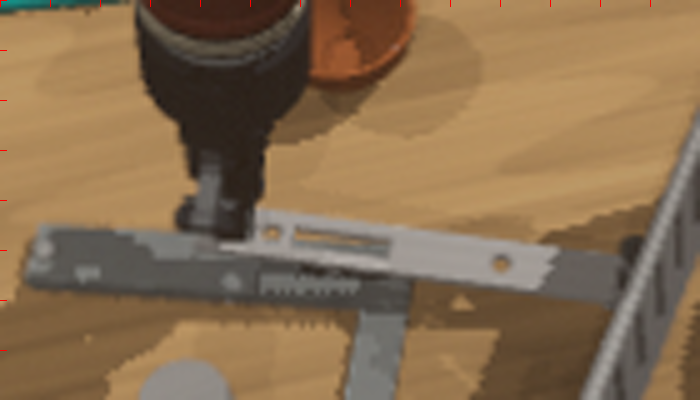

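View pics/t4.png

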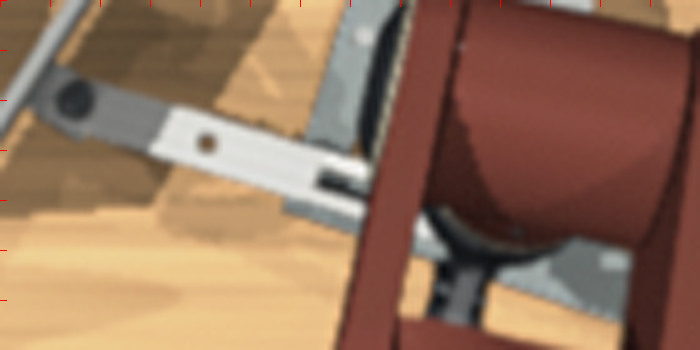

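>>> jog_arm(steps=[[[-0.05,0,0.008],[0,0,0],1],[[-0.12,0,0.018],[0,0,0],1],[[-0.2,0,0.03],[0,0,0],1],[[-0.29,0,0.045],[0,0,0],1],[[-0.38,0,0.058],[0,0,0],1],[[-0.47,0,0.072],[0,0,0],1],[[-0.55,0,0.085],[0,0,0],1],[[-0.62,0,0.095],[0,0,0],1],[[-0.67,0,0.103],[0,0,0],1],[[-0.67,0,0.103],[0,0,0],1]])

```text
time_s: 7.75
tool_pos: [470.9, -186.6, 62.5]
tcp_rot: [[0.305, 0.951, -0.047], [0.94, -0.308, -0.146], [-0.153, 0.001, -0.988]]
wrist_force: [-1.1, -0.6, -1.5]
finger_gap: 17.0
```

Run:
```python
from h import *
s=sensors.get_state(); print(s["time_s"],s["tool_pos"],s["tcp_rot"],s["wrist_force"],s["moment"],s["finger_gap"])
crop("top","pics/t5.png",285,165,140,70,5); crop("scene","pics/s5.png",110,195,140,80,5)
```

```text
7.75 [ 470.86 -186.62   62.53] [[ 0.3   0.95 -0.05]
 [ 0.94 -0.31 -0.15]
 [-0.15  0.   -0.99]] [-1.12 -0.62 -1.54] [-0.02  0.16  0.13] 16.9841939873687
```

View pics/s5.png

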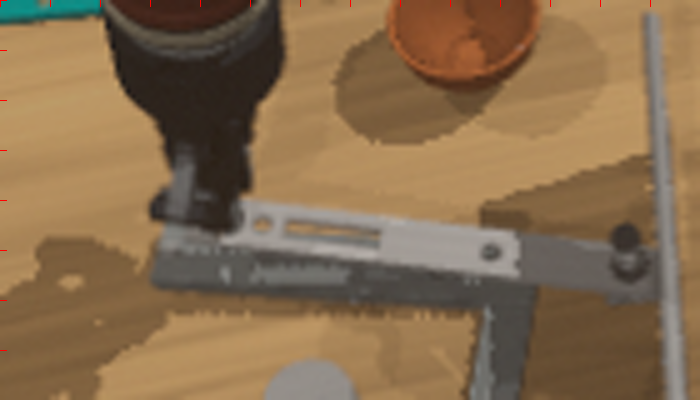

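View pics/t5.png

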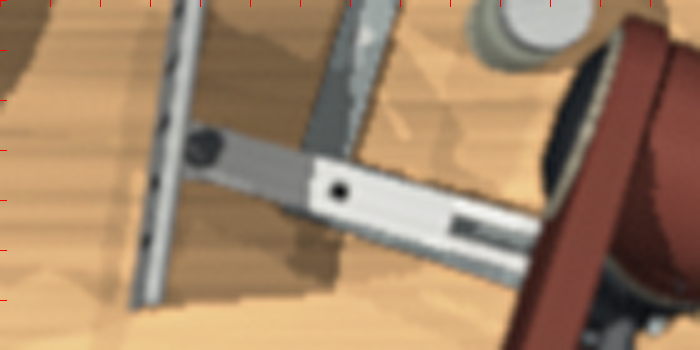

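Run:
```python
from h import *
t=cv2.cvtColor(cv2.imread("pics/top0.png"),cv2.COLOR_BGR2GRAY); s=cv2.cvtColor(cv2.imread("pics/scene0.png"),cv2.COLOR_BGR2GRAY)
print("top u346..374, v198..211");print(t[198:212,346:376])
print("scene u188..216 v241..252");print(s[241:255,188:218])
n=cv2.cvtColor(vision.grab_frame("top"),cv2.COLOR_BGR2GRAY); print("now top u346-360 v196-210");print(n[196:210,345:361])
m=cv2.cvtColor(vision.grab_frame("scene"),cv2.COLOR_BGR2GRAY); print("now scene u200-216 v238-252");print(m[239:252,200:217])
```

```text
top u346..374, v198..211
[[221 222 220 220 219 221 217 204 198 185 166 152 132 127 161 169 164 169
  181 183 183 183 182 183 181 174 169 170 169 170]
 [224 218 195 190 197 212 221 220 222 218 206 194 166 144 150 137 130 137
  158 167 182 185 184 183 185 182 173 171 171 170]
 [226 207 145 113 133 167 191 200 212 220 221 222 215 200 190 168 159 149
  131 129 165 173 168 173 187 187 180 177 176 176]
 [225 189 105  47  66 106 125 138 167 193 201 212 220 221 222 217 205 195
  167 143 147 139 134 145 169 173 176 180 180 181]
 [213 161  83  31  28  44  52  72 106 127 140 167 192 200 213 222 221 225
  217 197 174 156 158 149 137 126 142 162 165 167]
 [209 159 107  75  54  39  29  31  45  51  68 101 133 156 177 188 200 214
  220 212 199 191 191 176 153 142 144 135 132 131]
 [225 203 181 157 134 106  77  57  41  26  23  65 127 160 158 120 127 165
  180 182 188 196 198 196 193 190 183 165 168 154]
 [220 227 226 221 209 185 156 135 108  76  51  82 150 177 157  84  54  93
  105 125 160 189 199 199 199 200 199 199 208 195]
 [182 207 214 223 230 226 216 208 187 157 128 114 135 148 123  60  23  31
 
[... 3669 characters left out ...]
157 157 158 159 159 159 159 160 162 161 149 106  99  98  99]
 [159 158 158 158 158 158 155 145 134 146 155 158 157 145  99  99 100]
 [161 160 160 160 160 158 144 104  95 102 137 157 158 145  98  97  97]
 [160 159 160 160 161 156 124 102  94  76 122 161 160 147  99  99  99]
 [158 158 158 158 158 158 144  87  82  99 140 160 159 147  99  99 100]
 [159 159 159 158 158 158 157 150 136 146 157 158 156 141  98  97  98]
 [152 153 153 154 155 157 157 157 159 158 159 158 148 107  98  98  97]
 [ 91 104 107 111 126 138 138 141 153 153 154 154 155 143  98  98  98]
 [ 75  69  85 102  94  99  89  89  90  95 105 111 123 116  96  95  97]
 [ 72  72  78 101  81 102  74  74  77  78  79  82  83  84  86  89  89]]
```

Run:
```python
from h import *
d=np.array([.308,.951,0]);x=np.array([.951,-.308,0])
p=[plane("top",(358.9,204.6),19.5),plane("scene",(201,247.3),19.5)]
f=[plane("top",(352.1,202.4),28.),plane("scene",(208,245),28.)]
for a,b in zip(p,f): print(a,b,"along",(b-a)@d,"across",(b-a)@x)
print(tri((201,247.3),(358.9,204.6)),tri((208,245),(352.1,202.4)))
T=sensors.get_state()["tool_pos"]; 
for q in (0,1): print((p[q]-T)@d,(p[q]-T)@x,(f[q]-T)@d,(f[q]-T)@x)
```

```text
[503.41 -81.62  19.5 ] [507.98 -63.08  28.  ] along 19.04417246219424 across -1.3657705952185253
[506.43 -81.51  19.5 ] [509.31 -62.76  28.  ] along 18.727146806092243 across -3.033575340495959
[503.83 -82.11  15.44] [508.19 -63.11  26.31]
109.26459365244364 -1.3541186363745514 128.30876611463788 -2.7198892315930747
110.29788515473746 1.4882886238844346 129.0250319608297 -1.545286716611528
```

>>> jog_arm(steps=[[[-0.05,-0.008,0.008],[0,0,0.004],1],[[-0.1,-0.016,0.015],[0,0,0.008],1],[[-0.14,-0.022,0.021],[0,0,0.012],1],[[-0.165,-0.025,0.025],[0,0,0.013],1],[[-0.165,-0.025,0.025],[0,0,0.013],1]])

```text
time_s: 8.57
tool_pos: [463.3, -201.2, 62.3]
tcp_rot: [[0.324, 0.945, -0.047], [0.934, -0.327, -0.145], [-0.152, 0.003, -0.988]]
wrist_force: [-0.2, -0.4, -1.3]
finger_gap: 16.2
```

Run:
```python
from h import *
s=sensors.get_state(); print(s["time_s"],s["tool_pos"],s["tcp_rot"],s["wrist_force"],s["moment"],s["finger_gap"])
t=vision.grab_frame("top");m=vision.grab_frame("scene")
crop("top","pics/t6.png",300,165,140,70,5,t); crop("scene","pics/s6.png",110,195,140,80,5,m)
n=cv2.cvtColor(t,cv2.COLOR_BGR2GRAY); print(n[198:212,350:368])
n=cv2.cvtColor(m,cv2.COLOR_BGR2GRAY); print(n[239:252,193:211])
```

```text
8.575 [ 463.34 -201.16   62.34] [[ 0.32  0.94 -0.05]
 [ 0.93 -0.33 -0.15]
 [-0.15  0.   -0.99]] [-0.2  -0.37 -1.31] [ 0.23 -0.01  0.07] 16.244441530289127
[[128 129 128 126 123 128 151 150 133 111 107 101  97 120 150 160 171 173]
 [128 127 127 127 126 147 203 215 195 168 157 135 108 107 112 122 148 157]
 [128 128 128 126 124 149 211 227 223 218 214 195 167 155 138 126 122 115]
 [129 130 130 128 125 147 209 223 217 219 223 222 218 214 199 188 163 137]
 [130 130 130 130 126 150 209 209 185 186 200 218 224 224 223 222 214 198]
 [127 128 129 129 126 151 200 169 120 116 158 205 221 221 221 222 223 221]
 [128 128 127 127 124 151 186 129  71  85 140 194 221 222 221 220 220 221]
 [131 129 129 127 132 170 198 144  89 101 155 198 221 223 223 222 221 221]
 [126 130 132 128 147 203 220 183 138 141 183 213 223 223 223 223 223 223]
 [106 116 121 123 152 214 231 219 196 199 215 221 221 220 221 222 222 223]
 [ 80  83  94 104 136 194 221 228 226 226 225 223 221 220 219 219 220 221]
 [ 68  68  73  78  93 135 177 200 210 218 221 226 226 223 221 220 219 219]
 [ 73  69  71  68  68  84 107 120 140 172 188
[... 381 characters left out ...]
100 100 101 100 100  99]
 [160 160 159 158 159 159 158 151 144 141 148 150  99 100  99 100 101 101]
 [161 162 161 161 160 161 155 115  87  92 116 150 109  98  98  98  99  98]
 [160 159 160 160 160 161 153  73  65  68 103 154 151  99 100  99  98  99]
 [158 159 158 159 158 159 152 104  85  88 126 161 152  99  99 100 100  99]
 [160 160 159 159 158 159 158 152 137 140 159 159 150  99  99  99 100  98]
 [151 151 153 153 155 158 157 157 159 160 158 158 150  99  98  99  98  98]
 [ 89  89 104 108 123 137 137 140 152 154 153 154 147  98  99  99  99  99]
 [ 72  76  76  82 101  93  84  88  92 106 107 110 119  96  97  98  98  99]
 [ 72  73  74  74 104 103  73  73  75  77  82  82  86  86  90  89  91  91]]
```

View pics/s6.png

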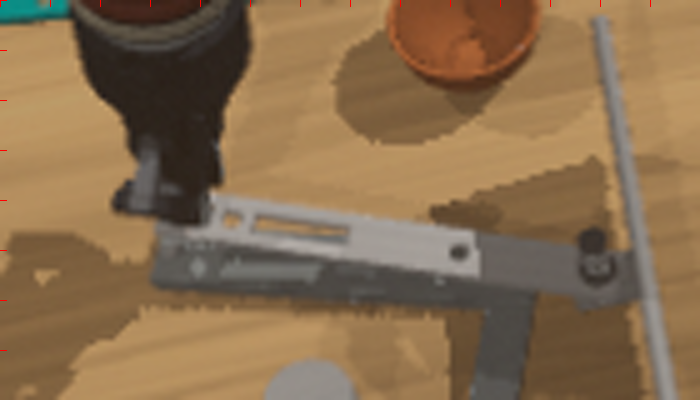

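View pics/t6.png

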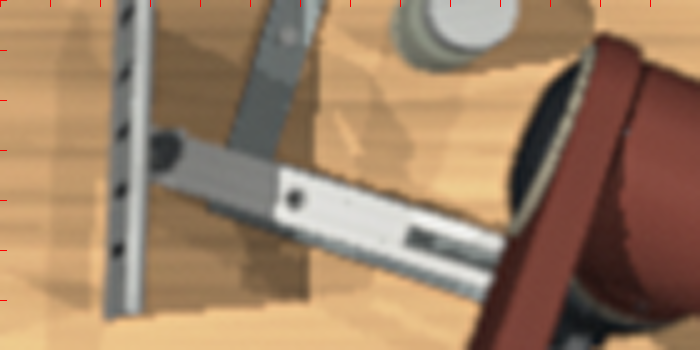

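```bash
cat >> h.py <<'E'
D=np.array([.308,.951,0]);X=np.array([.951,-.308,0])
def hole(n,im,u,v,bg,r=4):
    g=cv2.cvtColor(im,cv2.COLOR_BGR2GRAY).astype(float)
    w=np.clip(bg-10-g[v-r:v+r+1,u-r:u+r+1],0,None)
    yy,xx=np.mgrid[v-r:v+r+1,u-r:u+r+1]
    # keep connected component around the centre
    _,lab=cv2.connectedComponents((w>0).astype(np.uint8)); 
    k=lab[np.unravel_index(np.argmax(w*((abs(yy-v)<2)&(abs(xx-u)<2))),w.shape)]
    w=w*(lab==k); return (xx*w).sum()/w.sum(),(yy*w).sum()/w.sum(),(w>0).sum()
def where(ht,hs,z):
    p=[plane("top",(358.9,204.6),19.5),plane("scene",(201,247.3),19.5)]
    f=[plane("top",ht[:2],z),plane("scene",hs[:2],z)]
    for a,b in zip(p,f): print("along %.2f across %.2f"%((b-a)@D,(b-a)@X))
E
python3 - <<'E'
from h import *
t=vision.grab_frame("top");m=vision.grab_frame("scene")
ht=hole("top",t,358,204,215,3);hs=hole("scene",m,201,245,158,3);print(ht,hs);where(ht,hs,28)
E
```

```text
(np.float64(357.9964985994398), np.float64(203.98669467787116), np.int64(30)) (np.float64(201.4075691411936), np.float64(245.04657933042213), np.int64(16))
along 4.00 across -0.52
along 2.05 across -1.78
```

>>> jog_arm(steps=[[[-0.008,0,0.03],[0,0.01,0],1],[[-0.015,0,0.06],[0,0.019,0],1],[[-0.015,0,0.075],[0,0.024,0],1],[[-0.015,0,0.075],[0,0.024,0],1]])

```text
time_s: 9.28
tool_pos: [462.3, -203.2, 54.7]
tcp_rot: [[0.326, 0.945, -0.035], [0.939, -0.327, -0.109], [-0.114, 0.003, -0.993]]
wrist_force: [-0.4, 1.9, -1.3]
finger_gap: 16.7
```

>>> jog_arm(steps=[[[-0.001,0,0.01],[0,0.003,0],1],[[-0.002,0,0.02],[0,0.006,0],1],[[-0.002,0,0.03],[0,0.009,0],1],[[-0.002,0,0.03],[0,0.009,0],1]])

```text
time_s: 9.78
tool_pos: [462.3, -203.7, 52.0]
tcp_rot: [[0.326, 0.945, -0.03], [0.94, -0.327, -0.096], [-0.1, 0.003, -0.995]]
wrist_force: [0.6, 1.2, -1.6]
finger_gap: 16.5
```

>>> jog_arm(steps=[[[-0.001,0,0.01],[0,0.003,0],1],[[-0.002,0,0.02],[0,0.006,0],1],[[-0.002,0,0.02],[0,0.006,0],1]])

```text
time_s: 10.15
tool_pos: [462.2, -204.1, 50.0]
tcp_rot: [[0.326, 0.945, -0.027], [0.941, -0.327, -0.087], [-0.091, 0.003, -0.996]]
wrist_force: [0.7, 1.0, -2.1]
finger_gap: 16.5
```

>>> jog_arm(steps=[[[-0.001,0,0.01],[0,0.003,0],1],[[-0.002,0,0.02],[0,0.006,0],1],[[-0.002,0,0.02],[0,0.006,0],1]])

```text
time_s: 10.52
tool_pos: [462.0, -204.4, 48.0]
tcp_rot: [[0.326, 0.945, -0.024], [0.942, -0.327, -0.078], [-0.081, 0.003, -0.997]]
wrist_force: [0.7, 2.0, -1.3]
finger_gap: 16.3
```

Run:
```python
from h import *
t=vision.grab_frame("top");m=vision.grab_frame("scene")
crop("top","pics/t7.png",330,185,60,35,12,t); crop("scene","pics/s7.png",170,225,70,40,11,m)
s=sensors.get_state();print(s["wrist_force"],s["moment"])
for z in (23.7,25.5):
  ht=hole("top",t,358,204,215,3);hs=hole("scene",m,201,245,158,3);print(ht,hs);where(ht,hs,z)
```

```text
[-0.01  2.68 -2.01] [ 0.32 -0.06 -0.06]
(np.float64(356.9791868344627), np.float64(204.37124878993222), np.int64(40)) (np.float64(202.53352353780315), np.float64(245.21683309557775), np.int64(25))
along 5.41 across -1.58
along 3.94 across -3.93
(np.float64(356.9791868344627), np.float64(204.37124878993222), np.int64(40)) (np.float64(202.53352353780315), np.float64(245.21683309557775), np.int64(25))
along 5.71 across -1.85
along 4.38 across -2.91
```

View pics/s7.png

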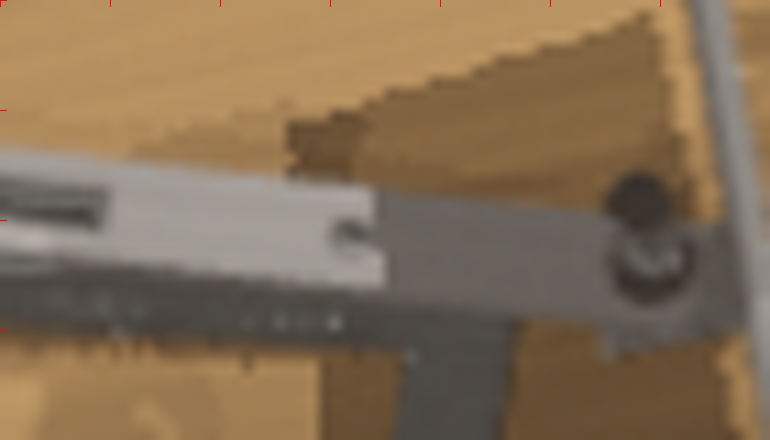

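View pics/t7.png

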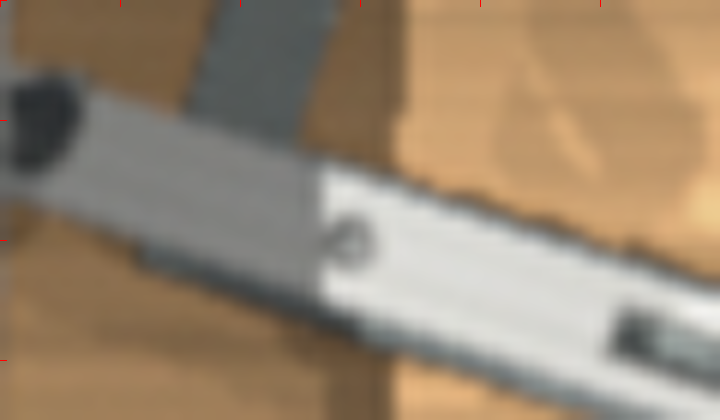

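Run:
```python
from h import *
for z in (23.7,25.5): where((358.7,204.8),(201.5,245.7),z)
```

```text
along 1.03 across -1.25
along 1.54 across -2.35
along 1.33 across -1.52
along 1.98 across -1.33
```

>>> jog_arm(steps=[[[-0.001,0,0.01],[0,0.003,0],1],[[-0.002,0,0.02],[0,0.006,0],1],[[-0.002,0,0.02],[0,0.006,0],1]])

```text
time_s: 11.0
tool_pos: [461.9, -204.8, 46.0]
tcp_rot: [[0.327, 0.945, -0.021], [0.942, -0.327, -0.069], [-0.072, 0.003, -0.997]]
wrist_force: [1.0, 2.8, -2.1]
finger_gap: 16.6
```

>>> jog_arm(steps=[[[-0.001,0,0.01],[0,0.003,0],1],[[-0.002,0,0.02],[0,0.006,0],1],[[-0.002,0,0.02],[0,0.006,0],1]])

```text
time_s: 11.38
tool_pos: [461.8, -205.1, 44.0]
tcp_rot: [[0.327, 0.945, -0.018], [0.943, -0.327, -0.06], [-0.063, 0.003, -0.998]]
wrist_force: [-0.0, 1.1, -1.5]
finger_gap: 16.5
```

>>> jog_arm(steps=[[[-0.001,0,0.01],[0,0.003,0],1],[[-0.002,0,0.02],[0,0.006,0],1],[[-0.002,0,0.02],[0,0.006,0],1]])

```text
time_s: 11.75
tool_pos: [461.7, -205.4, 42.0]
tcp_rot: [[0.327, 0.945, -0.015], [0.944, -0.327, -0.051], [-0.053, 0.003, -0.999]]
wrist_force: [0.6, 2.5, -0.9]
finger_gap: 16.6
```

>>> jog_arm(steps=[[[-0.001,0,0.01],[0,0.003,0],1],[[-0.002,0,0.02],[0,0.006,0],1],[[-0.002,0,0.02],[0,0.006,0],1]])

```text
time_s: 12.12
tool_pos: [461.6, -205.7, 40.1]
tcp_rot: [[0.327, 0.945, -0.012], [0.944, -0.327, -0.042], [-0.044, 0.003, -0.999]]
wrist_force: [0.2, 1.8, -1.8]
finger_gap: 16.2
```

Run:
```python
from h import *
t=vision.grab_frame("top");m=vision.grab_frame("scene")
crop("top","pics/t8.png",330,185,60,35,12,t); crop("scene","pics/s8.png",170,225,70,40,11,m)
s=sensors.get_state();print(s["wrist_force"],s["moment"])
```

```text
[ 0.13  1.07 -1.94] [ 0.22 -0.09  0.01]
```

View pics/s8.png

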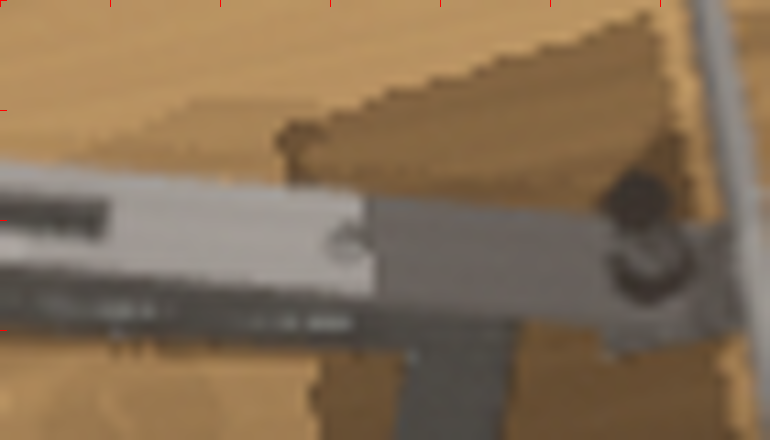

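View pics/t8.png

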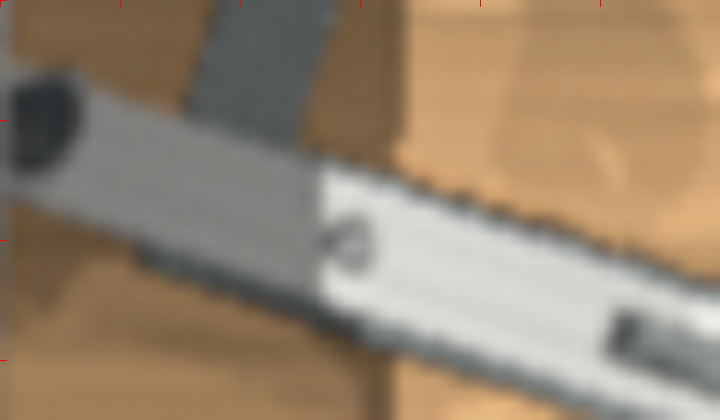

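>>> jog_arm(steps=[[[-0.001,0,0.01],[0,0.003,0],1],[[-0.002,0,0.02],[0,0.006,0],1],[[-0.003,0,0.03],[0,0.009,0],1],[[-0.003,0,0.04],[0,0.012,0],1],[[-0.003,0,0.04],[0,0.012,0],1]])

```text
time_s: 12.85
tool_pos: [461.4, -206.2, 36.0]
tcp_rot: [[0.327, 0.945, -0.005], [0.945, -0.327, -0.024], [-0.025, 0.003, -1.0]]
wrist_force: [0.4, 1.1, -3.2]
finger_gap: 16.4
```

>>> jog_arm(steps=[[[-0.001,0,0.01],[0,0.003,0],1],[[-0.002,0,0.02],[0,0.006,0],1],[[-0.002,0,0.025],[0,0.008,0],1],[[-0.002,0,0.025],[0,0.008,0],1]])

```text
time_s: 13.35
tool_pos: [461.4, -206.4, 33.6]
tcp_rot: [[0.327, 0.945, -0.001], [0.945, -0.327, -0.013], [-0.012, 0.003, -1.0]]
wrist_force: [1.6, 1.5, -2.4]
finger_gap: 16.8
```

>>> jog_arm(steps=[[[0,0,0.008],[0,0.003,0],1],[[0,0,0.014],[0,0.006,0],1],[[0,0,0.014],[0,0.006,0],1]])

```text
time_s: 13.72
tool_pos: [461.4, -206.5, 32.2]
tcp_rot: [[0.327, 0.945, 0.002], [0.945, -0.327, -0.004], [-0.003, 0.003, -1.0]]
wrist_force: [0.8, 1.4, -1.9]
finger_gap: 16.5
```

Run:
```python
from h import *
t=vision.grab_frame("top");m=vision.grab_frame("scene")
crop("top","pics/t9.png",320,175,70,45,10,t); crop("scene","pics/s9.png",110,195,140,80,5,m)
s=sensors.get_state();print(s["wrist_force"],s["moment"],s["tool_pos"])
```

```text
[ 0.59  1.48 -1.43] [ 0.11 -0.01 -0.  ] [ 461.46 -206.51   32.29]
```

View pics/s9.png

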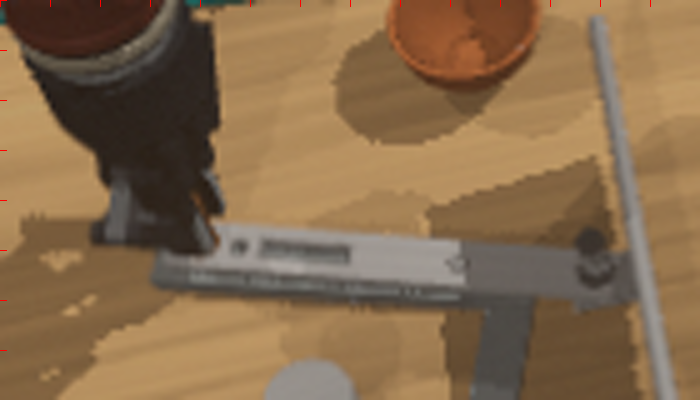

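View pics/t9.png

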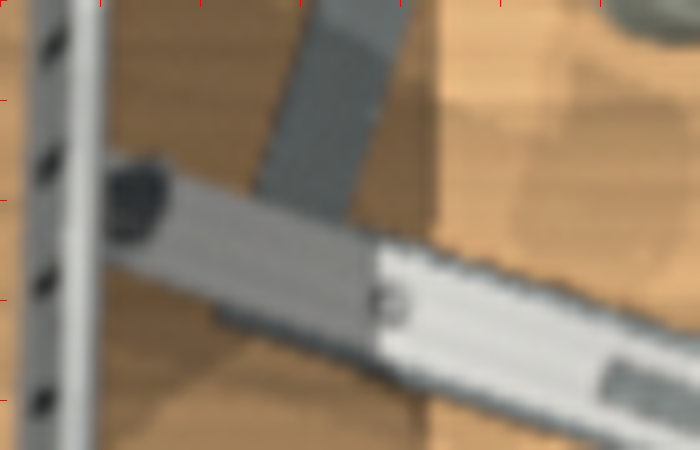

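>>> jog_arm(steps=[[[0,0,0],[0,0,0],0.7],[[0,0,0],[0,0,0],0.6],[[0,0,0],[0,0,0],0.5],[[0,0,0],[0,0,0],0.4],[[0,0,0],[0,0,0],0.4],[[0,0,0],[0,0,0],0.4]])

```text
time_s: 14.58
tool_pos: [461.5, -206.5, 32.3]
tcp_rot: [[0.327, 0.945, 0.002], [0.945, -0.327, -0.004], [-0.003, 0.003, -1.0]]
wrist_force: [-0.2, 1.1, 0.4]
finger_gap: 51.4
```

>>> jog_arm(steps=[[[0,0,-0.1],[0,0,0],0.4],[[0,0,-0.3],[0,0,0],0.4],[[0,0,-0.6],[0,0,0],0.4],[[0,0,-0.95],[0,0,0],0.4],[[0,0,-0.95],[0,0,0],0.4]])

```text
time_s: 15.2
tool_pos: [463.6, -207.5, 131.7]
tcp_rot: [[0.327, 0.945, 0.009], [0.945, -0.327, -0.008], [-0.005, 0.011, -1.0]]
wrist_force: [0.2, -0.3, 0.1]
finger_gap: 51.4
```

>>> jog_arm(steps=[[[-0.4,0,-0.4],[0,0,0],0.4],[[-0.8,0,-0.8],[0,0,0],0.4],[[-0.8,0,-0.8],[0,0,0],0.4],[[-0.8,0,-0.8],[0,0,0],0.4]])

```text
time_s: 15.7
tool_pos: [434.5, -280.8, 206.3]
tcp_rot: [[0.327, 0.945, 0.001], [0.945, -0.327, -0.002], [-0.002, 0.001, -1.0]]
wrist_force: [0.5, -0.2, 0.8]
finger_gap: 51.5
```

Run:
```python
from h import *
t=vision.grab_frame("top");m=vision.grab_frame("scene")
crop("top","pics/t10.png",310,165,130,70,6,t); crop("scene","pics/s10.png",110,195,140,80,5,m)
cv2.imwrite("pics/fs10.png",m); cv2.imwrite("pics/ft10.png",t)
s=sensors.get_state();print(s["wrist_force"],s["moment"],s["tool_pos"])
a=cv2.imread("pics/scene0.png");b=cv2.imread("pics/top0.png")
for o in ("bowl","salt"): print(o,[(np.round(d["centre"],1),round(d["score"],2)) for d in finder.search_frame("top",o)],[(np.round(d["centre"],1),round(d["score"],2)) for d in finder.search_frame("scene",o)])
```

```text
[-0.58  0.19 -0.03] [-0.   -0.06  0.  ] [ 434.34 -279.98  205.32]
bowl [(array([366.2, -60.6,  19.9]), 0.66)] [(array([358.1, -53.3,  27.2]), 0.74)]
salt [] [(array([ 602.8, -157. ,   65. ]), 0.59)]
```

View pics/s10.png

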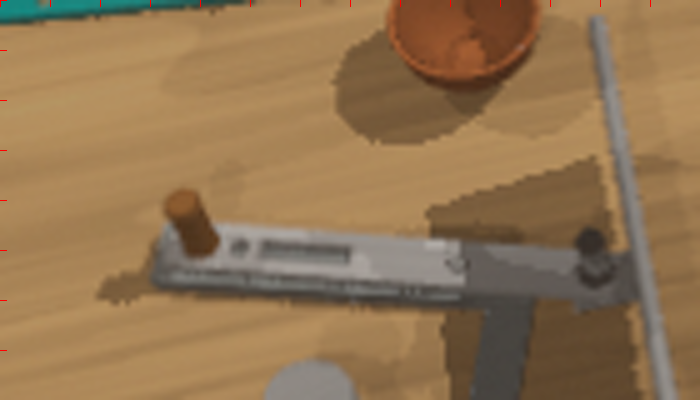

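View pics/t10.png

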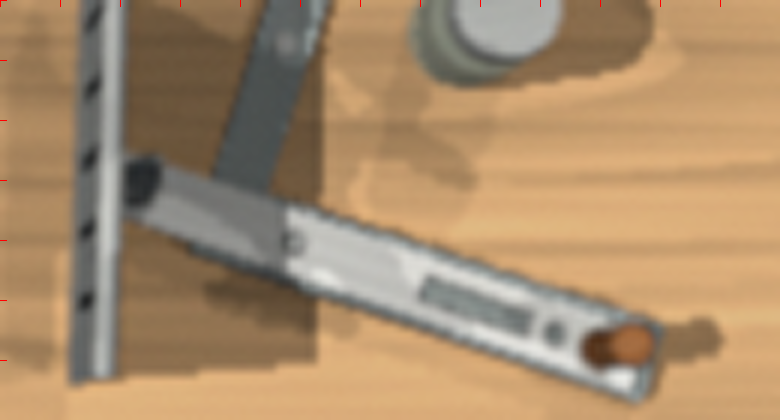

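View pics/ft10.png

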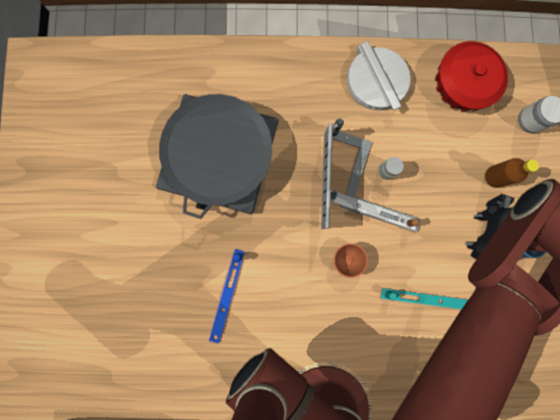

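Run:
```python
from h import *
T=lambda x,y:(310+x/6-.4,165+y/6-.4)
S=lambda x,y:(110+x/5-.4,195+y/5-.4)
k=tri(S(184,197),T(633,341));print("ktop",k)
n=tri(S(240,246),T(554,334));f=tri(S(457,263),T(292,243));print("near",n,"far",f,np.linalg.norm(f-n))
k0=np.array([489.26,-127.85,59.08]);print((k-k0)@D,(k-k0)@X)
```

```text
ktop [ 460.2  -207.54   60.92]
near [ 465.31 -190.34   14.22] far [502.62 -81.54  13.6 ] 115.02467218972838
-84.73218814600855 -3.09293742298568
```

Run:
```python
from rig import job
print(job.sign_off())
```

```text
the job is handed in; nothing more can be done
None
```

I opened the wing to its widest setting, with the far hole seated over the pin and the stay lying flat. I handed the job in at about 16 s; the sign-off reported no verdict.

**What I did:** I gripped the wooden knob and tilted the stay up about 8.7° around the eye, clear of the pin. I then drew it about 85 mm away from the comal and lowered it in small steps until it lay flat. I released the knob and backed off about 110 mm to the side and 170 mm up.

**Last checks:**
- **Seating:** the pin shows inside the hole nearest the wing in both cameras. The measured hole is about 1 mm from where I measured the pin.
- **Flatness:** the near hole measured 14.2 mm and the far hole 13.6 mm, against 14.3 and 14.0 mm before the move. The same cameras read about 4 mm low on both occasions.
- **Forces:** wrist force readings between moves, taken while holding the stay, stayed below about 6 N. After release the gripper read near zero and touched nothing.
- **Other things:** the bowl's and salt jar's readings were within about 6 mm of their first ones, roughly the finder's error. The other things look unmoved in the last top picture.

**Checks that failed or disagreed:**
- The two cameras differ by about 3 mm in world x.
- One automatic hole reading was thrown off by a shadow edge, so I replaced it by reading the picture.
- The finder missed the salt jar in the last top view, though it found it in the scene view.
- The gripper read 16–17 mm on the 18–20 mm knob, though the grip held.

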